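Set out the amber samples in their spill dishes, weakest first

TASK

Stand each of the four amber (brown) sample jars upright and flat on the floor of the spill dish that has the colour of its cap, one after another in order of rising strength: green first, then blue, then yellow, red last. Set the jars down without dropping them or tipping them over, and leave the two white powder jars, which also have a blue and a red cap, where they stand.

Things in the scene. Friction and masses are not known exactly. Their poses are not given: they have to be found in the camera images.
- jar_green: Amber (dark brown) glass sample jar with a green cap, standing loose on the bench: 50 mm in diameter, straight-sided from the bottom to 56 mm up, then a shoulder narrowing to a green screw cap 38 mm in diameter that covers 62 to 80 mm; 80 mm tall overall; 0.12 to 0.26 kg. Origin at the centre of its underside, z up along its axis. Round: its yaw means nothing.
- dish_green: Round shallow green spill dish with a white floor, fixed to the bench: outside diameter 84 mm, 18 mm high, wall 4 mm (inside diameter 76 mm), floor 4 mm above the bench. Origin at the centre of its underside, on the bench, z up.
- jar_blue: Amber (dark brown) glass sample jar with a blue cap, standing loose on the bench: 50 mm in diameter, straight-sided from the bottom to 56 mm up, then a shoulder narrowing to a blue screw cap 38 mm in diameter that covers 62 to 80 mm; 80 mm tall overall; 0.12 to 0.26 kg. Origin at the centre of its underside, z up along its axis. Round: its yaw means nothing.
- dish_blue: Round shallow blue spill dish with a white floor, fixed to the bench: outside diameter 84 mm, 18 mm high, wall 4 mm (inside diameter 76 mm), floor 4 mm above the bench. Origin at the centre of its underside, on the bench, z up.
- jar_yellow: Amber (dark brown) glass sample jar with a yellow cap, standing loose on the bench: 50 mm in diameter, straight-sided from the bottom to 56 mm up, then a shoulder narrowing to a yellow screw cap 38 mm in diameter that covers 62 to 80 mm; 80 mm tall overall; 0.12 to 0.26 kg. Origin at the centre of its underside, z up along its axis. Round: its yaw means nothing.
- dish_yellow: Round shallow yellow spill dish with a white floor, fixed to the bench: outside diameter 84 mm, 18 mm high, wall 4 mm (inside diameter 76 mm), floor 4 mm above the bench. Origin at the centre of its underside, on the bench, z up.
- jar_red: Amber (dark brown) glass sample jar with a red cap, standing loose on the bench: 50 mm in diameter, straight-sided from the bottom to 56 mm up, then a shoulder narrowing to a red screw cap 38 mm in diameter that covers 62 to 80 mm; 80 mm tall overall; 0.12 to 0.26 kg. Origin at the centre of its underside, z up along its axis. Round: its yaw means nothing.
- dish_red: Round shallow red spill dish with a white floor, fixed to the bench: outside diameter 84 mm, 18 mm high, wall 4 mm (inside diameter 76 mm), floor 4 mm above the bench. Origin at the centre of its underside, on the bench, z up.
- powder_jar_blue: Jar of the same shape with a blue cap but an off-white body (clear glass full of white powder), standing loose; not to be moved: 50 mm in diameter, straight-sided from the bottom to 56 mm up, then a shoulder narrowing to a blue screw cap 38 mm in diameter that covers 62 to 80 mm; 80 mm tall overall. Origin at the centre of its underside, z up.
- powder_jar_red: Jar of the same shape with a red cap but an off-white body (clear glass full of white powder), standing loose; not to be moved: 50 mm in diameter, straight-sided from the bottom to 56 mm up, then a shoulder narrowing to a red screw cap 38 mm in diameter that covers 62 to 80 mm; 80 mm tall overall. Origin at the centre of its underside, z up.
Things that resemble listed ones, but are neither listed nor needed, are in the scene too. Leave any purple look-alike of the jar_blue alone. Leave any purple look-alike of the dish_green alone.

How it is judged:
By the outcome, as a careful person would: the job done as asked, in the order asked, and still so for the second after the job is handed in, with the robot touching nothing.
It also fails if it takes over 109 s, if anything falls off the work surface, if the arm or the gripper's body presses on something with over 40 N, if the wrist force passes 120 N, or if a joint passes its speed limit or range.

ROBOT

A 6-joint arm with a two-finger parallel gripper is mounted at the origin on the work surface. World frame = base frame: x ahead of the robot, y to its left, z up, the work surface at z = 0. Lengths are in mm, angles in rad, forces in N, time in s.
With the tool pointing down it reaches from about 350 to 875 mm from the base axis. Payload 4.2 kg.
Tool frame: the origin (TCP) lies between the finger pads; the fingertips stand 25 mm ahead of it and the grasp point (between the pads) lies 6 mm ahead of it; z points along the fingers, y is the line along which they close (so a half turn about z gives the same grasp; the last joint's range is limited). The gripper opens to 85 mm and grips with 20 to 120 N. Pads are 22 mm wide; open, the fingers measure 114 mm over their backs; the gripper's body (76 mm by 85 mm) begins 54 mm behind the grasp point. The pads swing forward as they close: fully open they stand 13 mm farther back than shut.
Start: joints at [1.486, 0.385, 0.008, 0, -1.194, -0.259], TCP at [210.634, 588.415, 256.312] pointing down, gripper open.
Joint ranges: [-3.14, 3.14], [-1.21, 2.06], [-1.07, 1.41], [-3.16, 2.05], [-2.99, -0.16], [-3.1, 3.1]. Speed limits (rad/s): [2.79, 2.79, 3.14, 3.14, 3.14, 3.14].

INTERFACE

Orientations are given as a unit quaternion [x, y, z, w].
In Python, from bench import arm gives the robot as it stands.
- The arm moves only by the shell command python3 -m pendant 'ROWS'. ROWS is JSON, a list of rows, each a list of 7 numbers: the shift along the tool's x, y, z in m, then the turn, a rotation vector about the tool's x, y, z in degrees, then the finger opening in m, from 0 to 0.0854. In form: [[x, y, z, wx, wy, wz, fingers], ...]. A call has 1 to 12 rows; each row shifts and turns the commanded pose from where the row before left it, along the tool's axes as they then stand; what a row does not reach is not made up. A row lasts 1/10 s, in which the tool goes at most 50 mm and 8.59 degrees, less where a joint would pass 70% of its speed; a pose out of reach is approached as far as the arm can. A call is refused whole if a number of a shift passes 0.05 or a number of a turn 8.59, either way. A call with a gripper value outside its range is refused whole. The fingers move at their own pace and stop on an object; the grip force is fixed at half the most. Time passes only in rows, so rows that do not move let the fingers close. It gives the time, the measured TCP pose, the force, the opening and the grip force at its end, in the units of the state.
- arm.read_state(): the state, without advancing time (a new reading comes with each control period).
- arm.get_image(name): name is "scene" or "top"; returns a dict with "image" (400x640x3 uint8, red, green, blue), "fx", "fy", "cx", "cy" (pixels), "k1" (the pictures are not rectified: a ray, as slopes to the right and down, at radius r is drawn at 1 + k1 r^2 times it, then the intrinsics apply), "xyz" and "rotation" of the camera in the world. Camera axes: x right, y down, z forward; pixel columns grow to the right and rows downward; lengths in mm; the calibration is good to about 2 mm. A picture is of the moment at which its call begins. There is no depth.
- arm.job_done(): hands the job in; it is judged then, once.
The state is a dict: "clock": time; "joints": joint angles; "joint_vel": joint speeds; "joint_efforts": joint torques, N m; "position": TCP position; "ee_rot": TCP orientation; "contact_force": force on the tool from outside, world axes, zero at the start; "wrist_torque": the same for the moment, N m; "gripper_width": finger opening in mm; "grasp_force": force on a finger pad.
Only numpy, scipy, OpenCV 4.12 (cv2) and the standard library are available. Lean on these libraries where they do the work, as an engineer would, in place of code of your own. Each camera call takes 0.05 s, during which the arm holds its last target. There are 200 camera calls.

## Working session

There is one attempt and no reset: what is moved stays moved. The work goes in short steps, Python scripts to look and compute and a shell command to move; the robot and the scene stay as the last step left them, time stands still between calls to the robot, and variables do not carry over. Pictures are saved under pics/ and viewed, at most 14 in all, crops included, and the job is handed in when it is done.

```bash
mkdir -p pics; ls; python3 - <<'E'
from bench import arm
import cv2
for n in("scene","top"):
    d=arm.get_image(n); cv2.imwrite(f"pics/{n}0.png",d["image"][:,:,::-1])
    print({k:v for k,v in d.items() if k!="image"})
s=arm.read_state(); print(s)
E
```

```text
pics
{'fx': 458.68224727238385, 'fy': 458.68224727238385, 'cx': 320.68346897082705, 'cy': 204.10558301729642, 'k1': -0.06776043771442647, 'xyz': array([1390.23203423, -507.16679516,  898.7555195 ]), 'rotation': array([ 0.79250909,  0.44258985, -0.21386534, -0.36097809])}
{'fx': 421.97566248424545, 'fy': 421.97566248424545, 'cx': 314.88924037898767, 'cy': 199.00812800674638, 'k1': -0.033221350187922875, 'xyz': array([ 353.06545719,   -1.71631415, 1149.81434052]), 'rotation': array([-0.70490437,  0.70564438, -0.0483929 ,  0.05323506])}
{'clock': 0.1, 'joints': array([ 1.48560163e+00,  3.85478705e-01,  6.75775005e-03, -4.37543078e-04,
       -1.19398756e+00, -2.58584921e-01]), 'joint_vel': array([ 3.87009190e-04, -6.97352716e-04,  4.51736075e-03,  2.24625287e-03,
       -7.13661516e-05,  1.18591881e-03]), 'joint_efforts': array([ 1.64051646e-03, -3.93318272e+01,  1.88929456e+01,  4.19794947e+00,
       -2.60926856e-03,  5.35961931e-06]), 'position': array([210.48542883, 587.98919988, 255.32926154]), 'ee_rot': array([ 9.85249009e-01, -1.71124035e-01, -1.19797528e-04,  9.70111955e-04]), 'contact_force': array([ 0.48565532, -0.22045219,  0.20269035]), 'wrist_torque': array([-0.0126591 ,  0.02733032, -0.02282967]), 'grasp_force': 0.0, 'gripper_width': 85.40708974010019}
```

View pics/scene0.png

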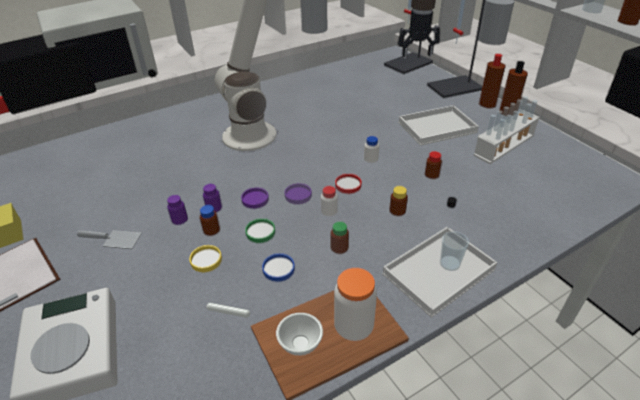

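View pics/top0.png

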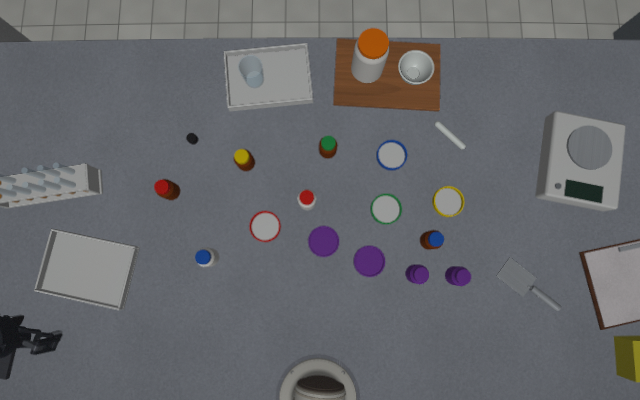

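The amber-bodied jars in the top view are green (328,147), blue (432,240), yellow (244,160) and red (167,189). The white-bodied powder jars are red (306,199) and blue (204,258). There are two purple jars at (418,274) and (458,276), and two purple dishes at (324,241) and (369,261). The brown body identifies each jar I need. I'll measure positions with both cameras and make one enlarged crop to confirm.

```bash
cat > look.py <<'E'
import numpy as np, cv2
from scipy.spatial.transform import Rotation as Ro
from scipy.optimize import fsolve, least_squares
from bench import arm
HUE={'green':(45,85),'blue':(100,122),'yellow':(20,35),'red':None,'purple':(126,150)}
def proj(d,P):
    p=(np.asarray(P)-d['xyz'])@Ro.from_quat(d['rotation']).as_matrix()
    s=p[:,:2]/p[:,2:]; s=s*(1+d['k1']*(s**2).sum(1,keepdims=True))
    return s*[d['fx'],d['fy']]+[d['cx'],d['cy']]
def blob(d,col,seed,R=16):
    h=cv2.cvtColor(d['image'],cv2.COLOR_RGB2HSV).astype(int)
    H,S,V=h[...,0],h[...,1],h[...,2]
    m=((H<6)|(H>172)) if col=='red' else (H>=HUE[col][0])&(H<=HUE[col][1])
    m=m&(S>110)&(V>75)
    w=np.zeros_like(m); u,v=map(int,seed); w[max(v-R,0):v+R+1,max(u-R,0):u+R+1]=1
    c,_=cv2.findContours((m&w).astype(np.uint8),cv2.RETR_EXTERNAL,cv2.CHAIN_APPROX_NONE)
    if not c: return None
    hull=cv2.convexHull(max(c,key=cv2.contourArea)); M=cv2.moments(hull)
    return np.array([M['m10']/M['m00'],M['m01']/M['m00']]),M['m00']
t=np.linspace(0,2*np.pi,60)
def model(d,x,y,r,z0,z1):
    P=np.vstack([np.c_[x+r*np.cos(t),y+r*np.sin(t),0*t+z] for z in(z0,z1)])
    hull=cv2.convexHull(proj(d,P).astype(np.float32)); M=cv2.moments(hull)
    return np.array([M['m10']/M['m00'],M['m01']/M['m00']]),M['m00']
def locate(d,col,seed,kind,dz=0):
    b=blob(d,col,seed,16 if kind=='cap' else 24)
    if b is None: return None
    g=(19,62+dz,80+dz) if kind=='cap' else (42,0,18)
    f=lambda q:model(d,q[0],q[1],*g)[0]-b[0]
    q=least_squares(f,[450,0],x_scale=100,diff_step=1e-3).x
    return q.round(1),b[0].round(1),round(b[1]/model(d,*q,*g)[1],2)
E
python3 - <<'E'
from look import *
import cv2
T=arm.get_image('top');S=arm.get_image('scene')
items=[('green','cap',(328,143),(340,230)),('blue','cap',(434,239),(208,212)),('yellow','cap',(242,157),(400,192)),('red','cap',(163,187),(434,158)),
('green','dish',(386,209),(260,231)),('blue','dish',(392,155),(279,267)),('yellow','dish',(448,201),(206,258)),('red','dish',(265,226),(348,184)),
('red','cap',(306,197),(329,192)),('blue','cap',(203,257),(372,142)),('purple','cap',(418,274),(212,192)),('purple','cap',(458,276),(176,203)),('purple','dish',(324,241),(298,194)),('purple','dish',(369,261),(255,198))]
for c,k,a,b in items: print(c,k,locate(T,c,a,k),locate(S,c,b,k))
im=T['image'][:,:,::-1]
A=[cv2.resize(im[v-25:v+25,u-33:u+33],(264,200),interpolation=cv2.INTER_CUBIC) for u,v in((328,147),(432,240),(244,160),(167,189),(306,199),(204,258))]
cv2.imwrite('pics/crop.png',np.vstack([np.hstack(A[:3]),np.hstack(A[3:])]))
E
```

```text
green cap (array([659.2, -28.7]), array([327.9, 142.7]), 0.81) (array([658.2, -25.9]), array([339.6, 228. ]), 0.6)
blue cap (array([ 406.5, -302.8]), array([435.9, 238.7]), 0.78) (array([0., 0.]), array([206.8, 210.6]), 1.44)
yellow cap (array([623.2, 198.6]), array([241.4, 156.2]), 0.93) (array([698.3,   0. ]), array([399.2, 192.1]), 0.65)
red cap (array([542.4, 405.9]), array([161.6, 186.7]), 0.86) (array([695.1,   0. ]), array([434.6, 156.6]), 0.53)
green dish (array([491.6,   0. ]), array([385.8, 208.6]), 0.92) (array([424.,   0.]), array([260., 237.]), 0.28)
blue dish (array([642.7,   0. ]), array([391.5, 154.5]), 0.93) (array([558.8,   0. ]), array([278., 267.]), 1.13)
yellow dish (array([511.9,   0. ]), array([448. , 201.1]), 0.99) (array([328.8,   0. ]), array([205.1, 258.3]), 1.44)
red dish (array([444.6,   0. ]), array([264.5, 226. ]), 0.95) (array([505.2,   0. ]), array([347.9, 183. ]), 0.7)
red cap (array([514.8,  27.7]), array([306.4, 196.9]), 0.82) (array([512.6,  30.8]), array([328.7, 191.3]), 0.67)
blue cap (array([362.1,   0. ]), array([202.2, 256.6]), 0.87) (array([500.9,   0. ]), array([371.8, 140.3]), 0.47)
purple cap (array([316.1,   0. ]), array([418.1, 274.8]), 1.49) (array([0., 0.]), array([210.7, 195. ]), 2.91)
purple cap (array([310.,   0.]), array([459.3, 277.2]), 1.54) (array([0., 0.]), array([175.1, 206.9]), 3.11)
purple dish (array([403.8,   0. ]), array([323.3, 241. ]), 0.9) (array([396.1,   0. ]), array([297.4, 193.5]), 0.36)
purple dish (array([351.,   0.]), array([369. , 260.9]), 0.92) (array([276.2,   0. ]), array([254.3, 197.6]), 0.89)
```

View pics/crop.png

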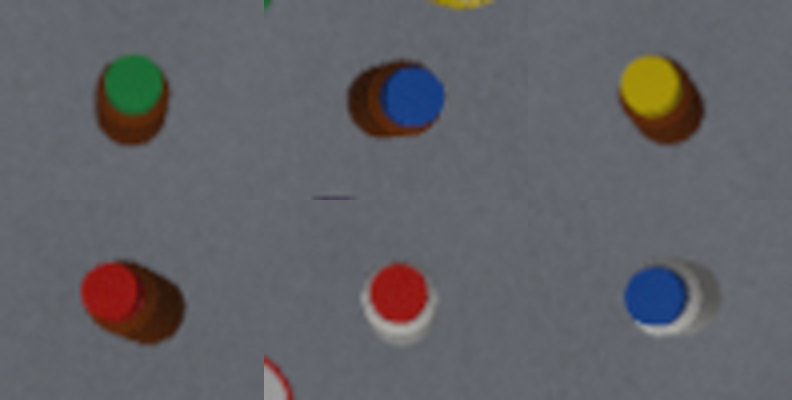

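The crop confirms it: green, blue, yellow and red amber jars in the first four tiles, and the white-bodied powder jars in the last two. The solver's start at y=0 gave a zero step, so I'll fix that.

```bash
sed -i "s/\[450,0\],x_scale=100,diff_step=1e-3/[450,50],x_scale=100,diff_step=0.02/; s/(19,62+dz,80+dz)/(19,(79 if d['xyz'][2]>1000 else 66)+dz,80+dz)/" look.py
cat > all.py <<'E'
from look import *
items=[('green','cap',(328,143),(340,230)),('blue','cap',(434,239),(208,212)),('yellow','cap',(242,157),(400,192)),('red','cap',(163,187),(434,158)),
('green','dish',(386,209),(260,231)),('blue','dish',(392,155),(279,267)),('yellow','dish',(448,201),(206,258)),('red','dish',(265,226),(348,184)),
('red','cap',(306,197),(329,192)),('blue','cap',(203,257),(372,142)),('purple','cap',(418,274),(212,192)),('purple','cap',(458,276),(176,203)),('purple','dish',(324,241),(298,194)),('purple','dish',(369,261),(255,198))]
E
python3 - <<'E'
from all import *
T=arm.get_image('top');S=arm.get_image('scene')
for c,k,a,b in items: print(c,k,*locate(T,c,a,k)[::2],*locate(S,c,b,k)[::2])
E
```

```text
green cap [657.  -28.5] 0.93 [659.5 -27.3] 0.65
blue cap [ 406.1 -300.6] 0.89 [ 405.7 -299.4] 0.87
yellow cap [621.2 197.2] 1.08 [625.8 197.9] 0.9
red cap [541.  402.9] 1.05 [545.7 403.8] 0.93
green dish [ 491.8 -186.7] 0.91 [ 514.9 -194.5] 0.24
blue dish [ 642.7 -206.2] 0.92 [ 640.8 -204.2] 0.86
yellow dish [ 512.1 -357.3] 0.95 [ 510.1 -355.5] 0.89
red dish [444.7 142.4] 0.94 [443.3 145. ] 0.83
red cap [513.7  27.4] 0.88 [514.5  29.8] 0.72
blue cap [361.7 290.2] 0.87 [361.4 293.4] 0.7
purple cap [ 315.7 -252.4] 1.47 [ 345.1 -265.6] 1.82
purple cap [ 310.1 -355.7] 1.58 [ 341.3 -368.6] 1.84
purple dish [403.8 -16.4] 0.9 [402.7 -23.7] 0.24
purple dish [ 350.9 -138.2] 0.9 [ 350.3 -137.3] 0.74
```

Both cameras agree to within about 3 mm. I'll square the tool to the world axes (tool x=+x, y=−y, z=−z), then travel to above the green jar at (658,−28).

```bash
cat > go.py <<'E'
import sys
from look import *
s=arm.read_state(); R=Ro.from_quat(s['ee_rot'])
g=np.array(list(map(float,sys.argv[1:4])))
print('delta tool mm',(R.inv().apply(g-s['position'])).round(1),'turn deg',np.degrees((R.inv()*Ro.from_quat([1,0,0,0])).as_rotvec()).round(2),'clock',s['clock'])
E
python3 -m pendant '[[0,0,0,0,0,-6.55,0.085],[0,0,0,0,0,-6.55,0.085],[0,0,0,0,0,-6.55,0.085],[0.026,0.036,0,0,0,0,0.085],[0.026,0.036,0,0,0,0,0.085],[0.026,0.036,0,0,0,0,0.085],[0.026,0.036,0,0,0,0,0.085],[0.026,0.036,0,0,0,0,0.085],[0.026,0.036,0,0,0,0,0.085],[0.026,0.036,0,0,0,0,0.085],[0.026,0.036,0,0,0,0,0.085]]'
python3 -m pendant '[[0.026,0.036,0,0,0,0,0.085],[0.026,0.036,0,0,0,0,0.085],[0.026,0.036,0,0,0,0,0.085],[0.026,0.036,0,0,0,0,0.085],[0.026,0.036,0,0,0,0,0.085],[0.026,0.036,0,0,0,0,0.085],[0.026,0.036,0,0,0,0,0.085],[0.026,0.036,0,0,0,0,0.085],[0.026,0.036,0,0,0,0,0.085],[0,0,0,0,0,0,0.085],[0,0,0,0,0,0,0.085]]'
python3 go.py 658 -28 130
```

```text
clock: 1.4
position: [419.1, 298.7, 256.6]
ee_rot: [1.0, -0.0, 0.0, -0.0]
contact_force: [0.3, 0.3, -0.1]
gripper_width: 84.9
grasp_force: 0.0
clock: 2.5
position: [652.2, -25.0, 255.4]
ee_rot: [1.0, -0.002, -0.001, -0.0]
contact_force: [0.1, 0.6, 0.7]
gripper_width: 85.0
grasp_force: 0.0
delta tool mm [  6.    3.  125.4] turn deg [-0.    0.08 -0.17] clock 2.5
```

```bash
python3 -m pendant '[[0.006,0.003,0.025,0,0,0,0.085],[0,0,0.025,0,0,0,0.085],[0,0,0.025,0,0,0,0.085],[0,0,0.025,0,0,0,0.085],[0,0,0.025,0,0,0,0.085],[0,0,0,0,0,0,0.085]]'; python3 go.py 658 -28 48; python3 - <<'E'
from look import *
i=arm.get_image('scene')['image'][130:290,240:440,::-1]; cv2.imwrite('pics/g1.png',cv2.resize(i,(800,600)[:1]+(640,)) if 0 else cv2.resize(i,(700,560)))
E
```

```text
clock: 3.1
position: [655.1, -25.7, 127.7]
ee_rot: [1.0, 0.0, -0.004, 0.0]
contact_force: [-1.2, -0.1, -0.5]
gripper_width: 85.3
grasp_force: 0.0
delta tool mm [ 3.6  2.2 79.7] turn deg [0.02 0.47 0.02] clock 3.1
```

View pics/g1.png

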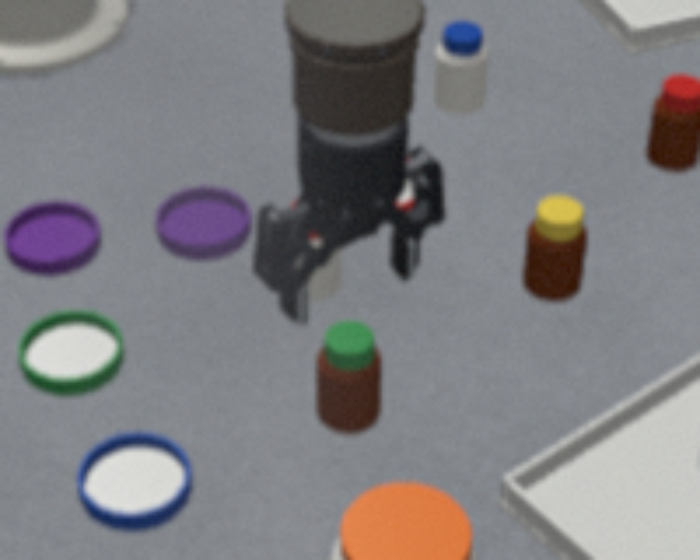

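The gripper is centred over the green jar (crop cap at 349,335; fingertips at 295,310 and 400,275). Next I descend, grip and lift. The green dish is then at delta x −166, y −159.

```bash
python3 -m pendant '[[0.003,0.002,0.02,0,0,0,0.085],[0,0,0.02,0,0,0,0.085],[0,0,0.02,0,0,0,0.085],[0,0,0.02,0,0,0,0.085],[0,0,0,0,0,0,0.085]]'
python3 -m pendant '[[0,0,0,0,0,0,0.04],[0,0,0,0,0,0,0.04],[0,0,0,0,0,0,0.04],[0,0,0,0,0,0,0.04],[0,0,0,0,0,0,0.04],[0,0,0,0,0,0,0.04],[0,0,0,0,0,0,0.04],[0,0,0,0,0,0,0.04]]'; python3 go.py 658 -28 48
```

```text
clock: 3.65
position: [660.2, -28.4, 50.5]
ee_rot: [1.0, -0.0, -0.001, 0.0]
contact_force: [-1.4, -0.5, -0.3]
gripper_width: 85.0
grasp_force: 0.0
clock: 4.45
position: [662.7, -28.6, 53.8]
ee_rot: [1.0, 0.0, 0.002, -0.0]
contact_force: [-0.1, 1.9, 6.9]
gripper_width: 47.8
grasp_force: 62.9
delta tool mm [-4.7 -0.6  5.8] turn deg [-0.02 -0.25  0.  ] clock 4.45
```

```bash
python3 -m pendant '[[0,0,-0.01,0,0,0,0.04],[0,0,-0.02,0,0,0,0.04],[0,0,-0.02,0,0,0,0.04],[0,0,-0.02,0,0,0,0.04],[0,0,-0.01,0,0,0,0.04],[0,0,0,0,0,0,0.04]]'; python3 go.py 492 -187 135; python3 - <<'E'
from look import *
i=arm.get_image('scene')['image'][130:290,240:440,::-1]; cv2.imwrite('pics/g2.png',cv2.resize(i,(700,560)))
E
```

```text
clock: 5.05
position: [661.7, -28.9, 133.0]
ee_rot: [1.0, -0.0, 0.001, -0.0]
contact_force: [1.0, 0.3, -1.4]
gripper_width: 48.2
grasp_force: 62.2
delta tool mm [-169.5  158.2   -2.6] turn deg [-0.03 -0.17 -0.05] clock 5.05
```

View pics/g2.png

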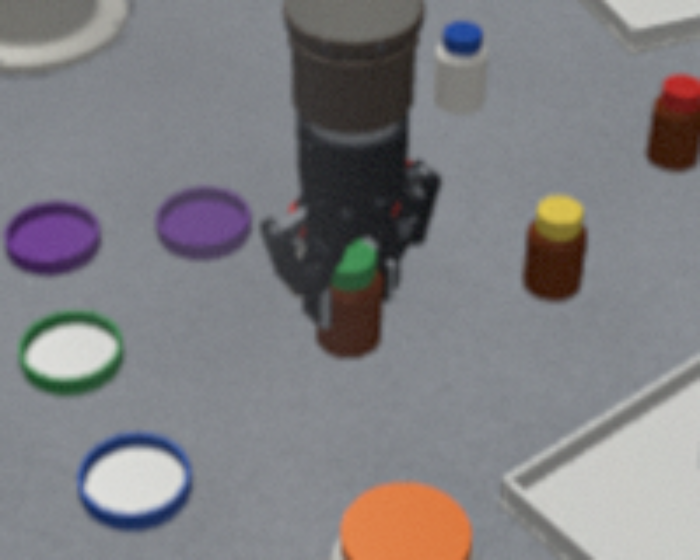

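```bash
python3 - <<'E'
from look import *
d=arm.get_image('scene')
def low(x,y,z):
    p=proj(d,np.c_[x+25*np.cos(t),y+25*np.sin(t),0*t+z]); return p.min(0).round(1),p.max(0).round(1)
print('before',low(658,-28,0))
for x in(650,660,670,680): print(x,low(x,-28.5,80))
h=cv2.cvtColor(d['image'],cv2.COLOR_RGB2HSV); m=((h[...,0]<12)|(h[...,0]>170))&(h[...,1]>90)
m=m.astype(np.uint8); m[:195]=0;m[245:]=0;m[:,:325]=0;m[:,360:]=0
ys,xs=np.nonzero(m); print(xs.min(),xs.max(),ys.max())
T=arm.get_image('top'); print(locate(T,'green',(328,130),'cap',80),blob(T,'green',(328,130)))
E
```

```text
before (array([329.6, 240.6]), array([348. , 253.8]))
650 (array([327.6, 217.6]), array([346.7, 230.6]))
660 (array([329.6, 219.7]), array([348.8, 232.9]))
670 (array([331.7, 221.9]), array([351. , 235.2]))
680 (array([333.7, 224.1]), array([353.1, 237.5]))
326 349 231
(array([642.2, -28.1]), array([328.5, 139.5]), 0.25) (array([328.54121864, 139.48028674]), 46.5)
```

The jar is held upright, centred within about 4 mm. Now to the green dish.

```bash
python3 -m pendant '[[-0.010,0.010,0,0,0,0,0.04],[-0.021,0.020,0,0,0,0,0.04],[-0.021,0.020,0,0,0,0,0.04],[-0.021,0.020,0,0,0,0,0.04],[-0.021,0.020,0,0,0,0,0.04],[-0.021,0.020,0,0,0,0,0.04],[-0.021,0.020,0,0,0,0,0.04],[-0.021,0.020,0,0,0,0,0.04],[-0.010,0.008,0,0,0,0,0.04],[0,0,0,0,0,0,0.04],[0,0,0,0,0,0,0.04]]'; python3 go.py 495 -187 57; python3 - <<'E'
from look import *
i=arm.get_image('scene')['image'][150:290,170:370,::-1]; cv2.imwrite('pics/g3.png',cv2.resize(i,(800,560)))
E
```

```text
clock: 6.3
position: [494.1, -187.0, 131.3]
ee_rot: [1.0, -0.001, 0.0, 0.0]
contact_force: [0.8, -0.5, -2.3]
gripper_width: 48.3
grasp_force: 62.2
delta tool mm [ 0.9  0.  74.3] turn deg [ 0.01 -0.02 -0.07] clock 6.3
```

View pics/g3.png

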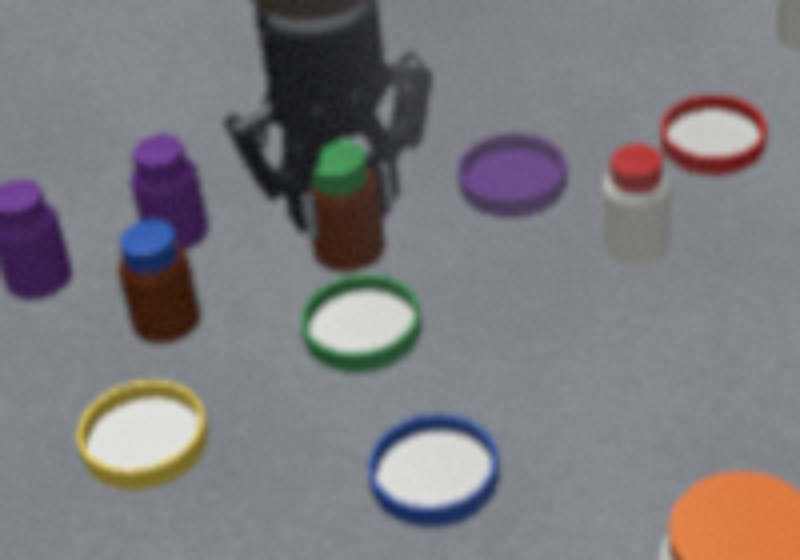

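The jar is upright and hangs over the green dish (crop jar 348,215; dish 362,322). I'll lower it, slowing near the floor.

```bash
python3 -m pendant '[[0,0,0.015,0,0,0,0.04],[0,0,0.02,0,0,0,0.04],[0,0,0.015,0,0,0,0.04],[0,0,0.01,0,0,0,0.04],[0,0,0.006,0,0,0,0.04],[0,0,0,0,0,0,0.04],[0,0,0,0,0,0,0.04]]'
python3 -m pendant '[[0,0,0.003,0,0,0,0.04],[0,0,0,0,0,0,0.04]]' 
python3 -m pendant '[[0,0,0.002,0,0,0,0.04],[0,0,0,0,0,0,0.04]]' | grep -E 'pos|cont'
python3 -m pendant '[[0,0,0.002,0,0,0,0.04],[0,0,0,0,0,0,0.04]]' | grep -E 'pos|cont'
```

```text
clock: 7.05
position: [494.6, -186.8, 65.7]
ee_rot: [1.0, -0.0, 0.001, 0.0]
contact_force: [0.3, 0.4, -2.1]
gripper_width: 47.9
grasp_force: 62.2
clock: 7.25
position: [494.1, -186.8, 62.5]
ee_rot: [1.0, -0.0, 0.0, -0.0]
contact_force: [0.0, 0.4, -2.1]
gripper_width: 48.4
grasp_force: 62.2
position: [493.9, -186.9, 60.3]
contact_force: [0.2, 0.1, -1.6]
position: [493.8, -186.8, 58.1]
contact_force: [0.4, 0.2, -2.7]
```

```bash
for i in 1; do
python3 -m pendant '[[0,0,0.001,0,0,0,0.04],[0,0,0,0,0,0,0.04]]' | grep -E 'pos|cont'
python3 -m pendant '[[0,0,0.001,0,0,0,0.04],[0,0,0,0,0,0,0.04]]' | grep -E 'pos|cont'
python3 -m pendant '[[0,0,0.001,0,0,0,0.04],[0,0,0,0,0,0,0.04]]' | grep -E 'pos|cont'
done
```

```text
position: [494.0, -186.9, 57.8]
contact_force: [-0.8, 1.3, 2.7]
position: [493.9, -186.9, 57.8]
contact_force: [-3.6, 2.1, 9.2]
position: [493.9, -186.9, 57.7]
contact_force: [-5.8, 3.1, 17.5]
```

Contact came at TCP z=57.8. I'll relieve the press by 2 mm, open, then rise.

```bash
python3 -m pendant '[[0,0,-0.001,0,0,0,0.04],[0,0,-0.001,0,0,0,0.04],[0,0,0,0,0,0,0.052],[0,0,0,0,0,0,0.06],[0,0,0,0,0,0,0.07],[0,0,0,0,0,0,0.085],[0,0,0,0,0,0,0.085],[0,0,0,0,0,0,0.085],[0,0,0,0,0,0,0.085]]'
python3 -m pendant '[[0,0,-0.01,0,0,0,0.085],[0,0,-0.02,0,0,0,0.085],[0,0,-0.02,0,0,0,0.085],[0,0,-0.02,0,0,0,0.085],[0,0,-0.02,0,0,0,0.085],[0,0,0,0,0,0,0.085]]'
python3 go.py 406 -300 130; python3 - <<'E'
from look import *
i=arm.get_image('scene')['image'][150:290,170:370,::-1]; cv2.imwrite('pics/g4.png',cv2.resize(i,(800,560)))
E
```

```text
clock: 9.15
position: [494.0, -186.8, 57.3]
ee_rot: [1.0, -0.0, -0.0, -0.0]
contact_force: [-0.0, -0.1, -0.2]
gripper_width: 85.0
grasp_force: 0.0
clock: 9.75
position: [495.9, -187.2, 151.0]
ee_rot: [1.0, -0.0, 0.004, 0.001]
contact_force: [0.3, -0.2, 0.7]
gripper_width: 84.8
grasp_force: 0.0
delta tool mm [-90.1 112.8  20.5] turn deg [ 0.07 -0.42 -0.01] clock 9.75
```

View pics/g4.png

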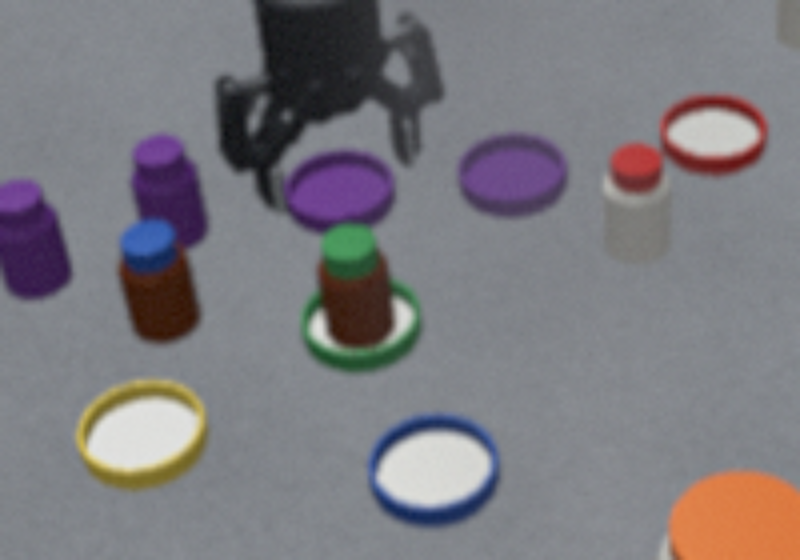

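The green jar stands flat inside its dish (crop 357,290). Next is the blue amber jar at (406,−300).

```bash
python3 -m pendant '[[-0.018,0.0225,0,0,0,0,0.085],[-0.018,0.0225,0,0,0,0,0.085],[-0.018,0.0225,0,0,0,0,0.085],[-0.018,0.0225,0,0,0,0,0.085],[-0.018,0.0225,0,0,0,0,0.085],[0,0,0,0,0,0,0.085],[0,0,0,0,0,0,0.085],[0,0,0,0,0,0,0.085]]'; python3 go.py 406 -300 50
python3 - <<'E'
from look import *
i=arm.get_image('scene')['image'][130:270,130:330,::-1]; cv2.imwrite('pics/b1.png',cv2.resize(i,(800,560)))
E
```

```text
clock: 10.6
position: [404.1, -298.8, 147.0]
ee_rot: [1.0, -0.0, -0.0, -0.0]
contact_force: [-0.6, -0.3, 1.2]
gripper_width: 84.8
grasp_force: 0.0
delta tool mm [ 1.9  1.2 97. ] turn deg [-0.02  0.02 -0.02] clock 10.6
```

View pics/b1.png

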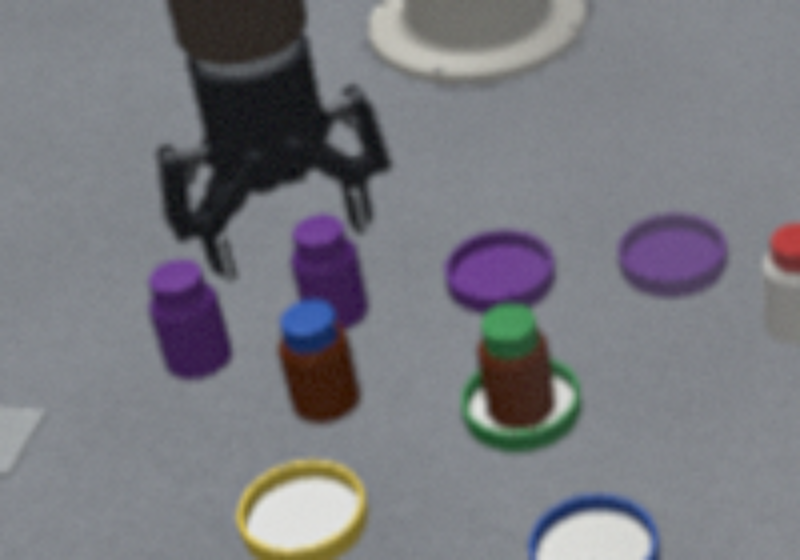

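```bash
python3 -m pendant '[[0.002,0.001,0.02,0,0,0,0.085],[0,0,0.02,0,0,0,0.085],[0,0,0.02,0,0,0,0.085],[0,0,0.02,0,0,0,0.085],[0,0,0.017,0,0,0,0.085],[0,0,0,0,0,0,0.085],[0,0,0,0,0,0,0.085]]'
python3 -m pendant '[[0,0,0,0,0,0,0.04],[0,0,0,0,0,0,0.04],[0,0,0,0,0,0,0.04],[0,0,0,0,0,0,0.04],[0,0,0,0,0,0,0.04],[0,0,0,0,0,0,0.04],[0,0,0,0,0,0,0.04],[0,0,0,0,0,0,0.04]]'
python3 -m pendant '[[0,0,-0.01,0,0,0,0.04],[0,0,-0.02,0,0,0,0.04],[0,0,-0.02,0,0,0,0.04],[0,0,-0.02,0,0,0,0.04],[0,0,-0.01,0,0,0,0.04],[0,0,0,0,0,0,0.04],[0,0,0,0,0,0,0.04]]'; python3 go.py 642 -205 57;python3 - <<'E'
from look import *
i=arm.get_image('scene')['image'][130:270,130:330,::-1]; cv2.imwrite('pics/b2.png',cv2.resize(i,(800,560)))
E
```

```text
clock: 11.35
position: [406.5, -299.9, 50.4]
ee_rot: [1.0, 0.0, -0.0, 0.0]
contact_force: [-0.5, -0.2, -0.1]
gripper_width: 84.8
grasp_force: 0.0
clock: 12.15
position: [406.8, -300.7, 51.8]
ee_rot: [1.0, -0.0, 0.001, 0.001]
contact_force: [0.2, 0.6, 6.6]
gripper_width: 48.6
grasp_force: 61.9
clock: 12.85
position: [405.3, -299.9, 129.8]
ee_rot: [1.0, -0.001, -0.0, -0.0]
contact_force: [0.9, -0.8, -2.2]
gripper_width: 48.2
grasp_force: 62.4
delta tool mm [236.7 -95.2  72.7] turn deg [-0.04  0.05 -0.08] clock 12.85
```

View pics/b2.png

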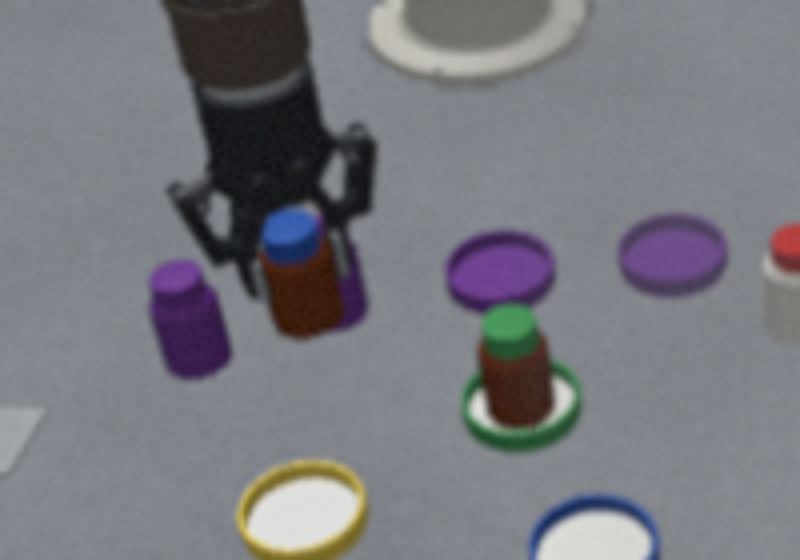

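The blue jar is lifted upright and the purple jars are undisturbed. I'll raise another 30 mm to clear the green jar, then carry to the blue dish.

```bash
python3 -m pendant '[[0,0,-0.015,0,0,0,0.04],[0.01,0,-0.015,0,0,0,0.04],[0.02,-0.005,0,0,0,0,0.04],[0.023,-0.01,0,0,0,0,0.04],[0.023,-0.01,0,0,0,0,0.04],[0.023,-0.01,0,0,0,0,0.04],[0.023,-0.01,0,0,0,0,0.04],[0.023,-0.01,0,0,0,0,0.04],[0.023,-0.01,0,0,0,0,0.04],[0.023,-0.01,0,0,0,0,0.04],[0.023,-0.01,0,0,0,0,0.04],[0.023,-0.01,0,0,0,0,0.04]]'
python3 -m pendant '[[0,0,0,0,0,0,0.04],[0,0,0,0,0,0,0.04],[0,0,0,0,0,0,0.04]]'; python3 go.py 642 -205 57
```

```text
clock: 14.1
position: [643.1, -204.8, 158.0]
ee_rot: [1.0, -0.001, -0.002, -0.0]
contact_force: [0.0, 0.1, -2.2]
gripper_width: 48.4
grasp_force: 62.4
clock: 14.4
position: [641.8, -205.6, 159.0]
ee_rot: [1.0, -0.001, -0.001, -0.0]
contact_force: [-0.4, -0.2, -1.8]
gripper_width: 48.1
grasp_force: 62.4
delta tool mm [  0.5  -0.6 102. ] turn deg [-0.03  0.16 -0.08] clock 14.4
```

```bash
python3 -m pendant '[[0,0,0.015,0,0,0,0.04],[0,0,0.02,0,0,0,0.04],[0,0,0.02,0,0,0,0.04],[0,0,0.02,0,0,0,0.04],[0,0,0.015,0,0,0,0.04],[0,0,0.008,0,0,0,0.04],[0,0,0,0,0,0,0.04],[0,0,0,0,0,0,0.04]]'| grep -E 'pos|cont'
python3 -m pendant '[[0,0,0.002,0,0,0,0.04],[0,0,0,0,0,0,0.04]]' | grep -E 'pos|cont'
python3 -m pendant '[[0,0,0.0015,0,0,0,0.04],[0,0,0,0,0,0,0.04]]' | grep -E 'pos|cont'
python3 -m pendant '[[0,0,0.001,0,0,0,0.04],[0,0,0,0,0,0,0.04]]' | grep -E 'pos|cont'
```

```text
position: [643.5, -205.7, 63.1]
contact_force: [-0.6, -0.2, -1.9]
position: [643.3, -205.4, 61.0]
contact_force: [-1.5, -0.5, -1.3]
position: [642.9, -205.4, 58.9]
contact_force: [0.2, -0.1, -2.8]
position: [642.9, -205.4, 57.7]
contact_force: [0.4, 0.8, -2.6]
```

```bash
python3 -m pendant '[[0,0,0.001,0,0,0,0.04],[0,0,0,0,0,0,0.04]]' | grep -E 'pos|cont'
python3 -m pendant '[[0,0,0.001,0,0,0,0.04],[0,0,0,0,0,0,0.04]]' | grep -E 'pos|cont'
python3 -m pendant '[[0,0,0.0007,0,0,0,0.04],[0,0,0,0,0,0,0.04]]' | grep -E 'pos|cont'
```

```text
position: [642.9, -205.4, 56.6]
contact_force: [0.3, -0.7, -2.2]
position: [643.0, -205.5, 55.9]
contact_force: [-0.6, -0.1, -1.8]
position: [643.0, -205.5, 55.9]
contact_force: [-2.1, 0.4, 2.6]
```

Contact came at 55.9. I'll release, rise and head for the yellow jar at (623,197.5).

```bash
python3 -m pendant '[[0,0,0,0,0,0,0.04],[0,0,0,0,0,0,0.052],[0,0,0,0,0,0,0.06],[0,0,0,0,0,0,0.07],[0,0,0,0,0,0,0.085],[0,0,0,0,0,0,0.085],[0,0,0,0,0,0,0.085],[0,0,0,0,0,0,0.085]]'
python3 -m pendant '[[0,0,-0.01,0,0,0,0.085],[0,0,-0.02,0,0,0,0.085],[0,0,-0.02,0,0,0,0.085],[0,0,-0.02,0,0,0,0.085],[0,0,-0.02,0,0,0,0.085],[0,0,-0.02,0,0,0,0.085],[0,0,0,0,0,0,0.085]]'
python3 go.py 623 197.5 150; python3 - <<'E'
from look import *
i=arm.get_image('scene')['image'][180:300,190:350,::-1]; cv2.imwrite('pics/b3.png',cv2.resize(i,(640,480)))
E
```

```text
clock: 17.2
position: [643.0, -205.4, 55.1]
ee_rot: [1.0, -0.0, 0.0, -0.0]
contact_force: [-0.0, -0.1, 0.1]
gripper_width: 85.0
grasp_force: 0.0
clock: 17.9
position: [644.9, -205.9, 169.8]
ee_rot: [1.0, -0.0, 0.004, 0.001]
contact_force: [0.2, 0.5, 0.7]
gripper_width: 85.0
grasp_force: 0.0
delta tool mm [ -22.1 -403.4   18.9] turn deg [ 0.1  -0.46 -0.01] clock 17.9
```

View pics/b3.png

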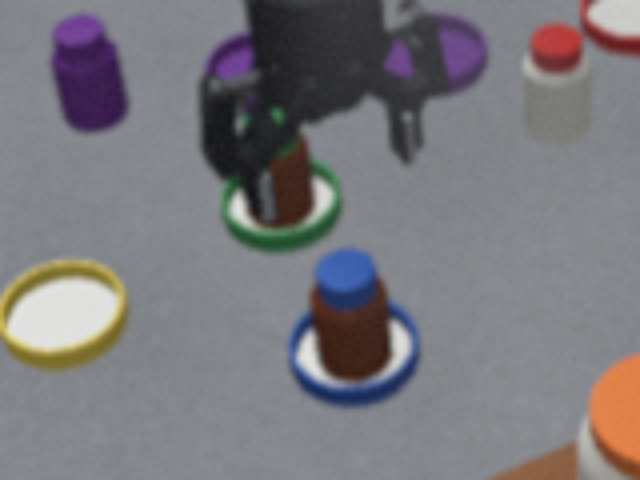

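The blue jar stands flat in its dish (crop 350,320) and green is still upright. On to yellow: x −22, tool y −403.

```bash
python3 -m pendant '[[-0.002,-0.04,0,0,0,0,0.085],[-0.002,-0.04,0,0,0,0,0.085],[-0.002,-0.04,0,0,0,0,0.085],[-0.002,-0.04,0,0,0,0,0.085],[-0.002,-0.04,0,0,0,0,0.085],[-0.002,-0.04,0,0,0,0,0.085],[-0.002,-0.04,0,0,0,0,0.085],[-0.002,-0.04,0,0,0,0,0.085],[-0.002,-0.04,0,0,0,0,0.085],[-0.002,-0.04,0,0,0,0,0.085],[0,0,0,0,0,0,0.085],[0,0,0,0,0,0,0.085]]'
python3 -m pendant '[[0,0,0,0,0,0,0.085],[0,0,0,0,0,0,0.085]]' >/dev/null
python3 go.py 623 197.5 50
```

```text
clock: 19.15
position: [622.5, 195.3, 164.0]
ee_rot: [1.0, 0.0, -0.001, 0.0]
contact_force: [-0.4, 0.1, -0.1]
gripper_width: 85.4
grasp_force: 0.0
delta tool mm [ -0.2  -4.3 114.8] turn deg [ 0.02  0.04 -0.14] clock 19.35
```

```bash
python3 -m pendant '[[0,-0.003,0.02,0,0,0,0.085],[0,0,0.02,0,0,0,0.085],[0,0,0.02,0,0,0,0.085],[0,0,0.02,0,0,0,0.085],[0,0,0.02,0,0,0,0.085],[0,0,0.014,0,0,0,0.085],[0,0,0,0,0,0,0.085],[0,0,0,0,0,0,0.085]]'
python3 -m pendant '[[0,0,0,0,0,0,0.04],[0,0,0,0,0,0,0.04],[0,0,0,0,0,0,0.04],[0,0,0,0,0,0,0.04],[0,0,0,0,0,0,0.04],[0,0,0,0,0,0,0.04],[0,0,0,0,0,0,0.04],[0,0,0,0,0,0,0.04]]'
python3 -m pendant '[[0,0,-0.01,0,0,0,0.04],[0,0,-0.02,0,0,0,0.04],[0,0,-0.02,0,0,0,0.04],[0,0,-0.02,0,0,0,0.04],[0,0,-0.02,0,0,0,0.04],[0,0,-0.02,0,0,0,0.04],[0,0,-0.02,0,0,0,0.04],[0,0,-0.01,0,0,0,0.04],[0,0,0,0,0,0,0.04],[0,0,0,0,0,0,0.04]]'; python3 go.py 511 -356.5 57;python3 - <<'E'
from look import *
i=arm.get_image('scene')['image'][110:260,300:500,::-1]; cv2.imwrite('pics/y1.png',cv2.resize(i,(640,480)))
E
```

```text
clock: 20.15
position: [623.8, 197.2, 51.5]
ee_rot: [1.0, -0.001, 0.0, 0.0]
contact_force: [0.2, -0.5, 0.3]
gripper_width: 85.5
grasp_force: 0.0
clock: 20.95
position: [624.2, 198.1, 52.6]
ee_rot: [1.0, -0.0, 0.001, -0.001]
contact_force: [-1.1, 0.7, 6.3]
gripper_width: 47.8
grasp_force: 62.8
clock: 21.95
position: [622.5, 197.3, 189.9]
ee_rot: [1.0, -0.001, -0.001, 0.0]
contact_force: [-0.9, -0.0, -2.2]
gripper_width: 48.8
grasp_force: 62.3
delta tool mm [-110.5  553.9  133.4] turn deg [ 0.02  0.13 -0.07] clock 21.95
```

View pics/y1.png

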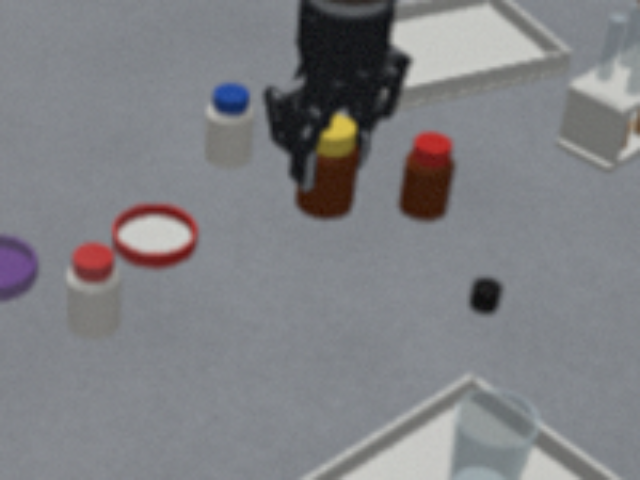

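The yellow jar is held upright with about 137 mm under it, which clears every standing jar. I'll carry it to the yellow dish.

```bash
python3 -m pendant '[[0,0.012,0,0,0,0,0.04],[-0.005,0.025,0,0,0,0,0.04],[-0.005,0.025,0,0,0,0,0.04],[-0.005,0.025,0,0,0,0,0.04],[-0.005,0.025,0,0,0,0,0.04],[-0.005,0.025,0,0,0,0,0.04],[-0.005,0.025,0,0,0,0,0.04],[-0.005,0.025,0,0,0,0,0.04],[-0.005,0.025,0,0,0,0,0.04],[-0.005,0.025,0,0,0,0,0.04],[-0.005,0.025,0,0,0,0,0.04],[-0.005,0.025,0,0,0,0,0.04]]' >/dev/null
python3 -m pendant '[[-0.005,0.025,0,0,0,0,0.04],[-0.005,0.025,0,0,0,0,0.04],[-0.005,0.025,0,0,0,0,0.04],[-0.005,0.025,0,0,0,0,0.04],[-0.005,0.025,0,0,0,0,0.04],[-0.005,0.025,0,0,0,0,0.04],[-0.005,0.025,0,0,0,0,0.04],[-0.005,0.025,0,0,0,0,0.04],[-0.005,0.025,0,0,0,0,0.04],[-0.005,0.025,0,0,0,0,0.04],[-0.005,0.012,0,0,0,0,0.04],[0,0,0,0,0,0,0.04]]' >/dev/null
python3 -m pendant '[[0,0,0,0,0,0,0.04],[0,0,0,0,0,0,0.04]]'
python3 go.py 511 -356.5 60
```

```text
clock: 24.6
position: [512.9, -350.6, 191.0]
ee_rot: [1.0, 0.0, -0.0, -0.0]
contact_force: [-0.4, -0.6, -3.0]
gripper_width: 48.3
grasp_force: 62.4
delta tool mm [ -1.8   6.  131. ] turn deg [-0.02  0.02  0.  ] clock 24.6
```

```bash
python3 -m pendant '[[-0.001,0.005,0.015,0,0,0,0.04],[0,0,0.02,0,0,0,0.04],[0,0,0.02,0,0,0,0.04],[0,0,0.02,0,0,0,0.04],[0,0,0.02,0,0,0,0.04],[0,0,0.015,0,0,0,0.04],[0,0,0.01,0,0,0,0.04],[0,0,0.007,0,0,0,0.04],[0,0,0,0,0,0,0.04],[0,0,0,0,0,0,0.04]]'| grep -E 'pos|cont'
python3 -m pendant '[[0,0,0.002,0,0,0,0.04],[0,0,0,0,0,0,0.04]]' | grep -E 'pos|cont'
python3 -m pendant '[[0,0,0.0015,0,0,0,0.04],[0,0,0,0,0,0,0.04]]' | grep -E 'pos|cont'
```

```text
position: [512.4, -356.4, 64.8]
contact_force: [0.2, -0.6, -2.0]
position: [512.0, -356.4, 62.6]
contact_force: [0.0, 0.1, -2.5]
position: [511.8, -356.4, 60.6]
contact_force: [-0.2, 0.7, -2.2]
```

```bash
python3 -m pendant '[[0,0,0.0015,0,0,0,0.04],[0,0,0,0,0,0,0.04]]'| grep -E 'pos|cont'
python3 -m pendant '[[0,0,0.001,0,0,0,0.04],[0,0,0,0,0,0,0.04]]' | grep -E 'pos|cont'
python3 -m pendant '[[0,0,0.001,0,0,0,0.04],[0,0,0,0,0,0,0.04]]' | grep -E 'pos|cont'
python3 -m pendant '[[0,0,0.0007,0,0,0,0.04],[0,0,0,0,0,0,0.04]]' | grep -E 'pos|cont'
```

```text
position: [511.7, -356.3, 58.9]
contact_force: [-0.7, -0.1, -1.3]
position: [511.8, -356.3, 57.9]
contact_force: [-0.4, 0.5, -2.5]
position: [511.8, -356.3, 56.9]
contact_force: [-0.6, -0.7, -1.4]
position: [511.9, -356.3, 56.7]
contact_force: [-0.1, -0.1, -0.4]
```

The jar is touching the floor at 56.7. I'll release, rise and look.

```bash
python3 -m pendant '[[0,0,0.0004,0,0,0,0.04],[0,0,0,0,0,0,0.052],[0,0,0,0,0,0,0.06],[0,0,0,0,0,0,0.07],[0,0,0,0,0,0,0.085],[0,0,0,0,0,0,0.085],[0,0,0,0,0,0,0.085],[0,0,0,0,0,0,0.085]]'| grep -E 'pos|cont|wid'
python3 -m pendant '[[0,0,-0.01,0,0,0,0.085],[0,0,-0.02,0,0,0,0.085],[0,0,-0.02,0,0,0,0.085],[0,0,-0.02,0,0,0,0.085],[0,0,-0.02,0,0,0,0.085],[0,0,-0.02,0,0,0,0.085],[0,0,0,0,0,0,0.085]]'| grep -E 'pos|cont'
python3 go.py 543 403.5 160; python3 - <<'E'
from look import *
i=arm.get_image('scene')['image'][180:300,140:300,::-1]; cv2.imwrite('pics/y2.png',cv2.resize(i,(640,480)))
E
```

```text
position: [511.8, -356.4, 56.0]
contact_force: [0.4, -0.5, 0.3]
gripper_width: 85.1
position: [513.6, -357.3, 170.3]
contact_force: [0.0, -0.9, -0.9]
delta tool mm [  29.3 -760.8    7.7] turn deg [ 0.21 -0.4  -0.01] clock 28.3
```

View pics/y2.png

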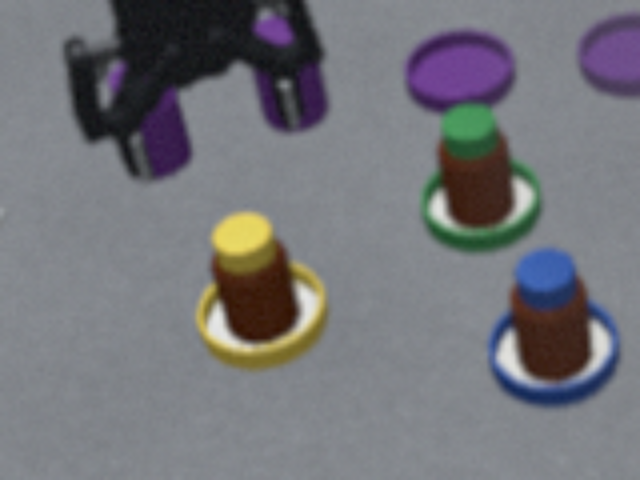

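Green, blue and yellow all stand inside their dishes (crop 478,175; 550,320; 258,285). Now the red amber jar at (543,403.5).

```bash
python3 -m pendant '[[0.0015,-0.04,0,0,0,0,0.085],[0.0015,-0.04,0,0,0,0,0.085],[0.0015,-0.04,0,0,0,0,0.085],[0.0015,-0.04,0,0,0,0,0.085],[0.0015,-0.04,0,0,0,0,0.085],[0.0015,-0.04,0,0,0,0,0.085],[0.0015,-0.04,0,0,0,0,0.085],[0.0015,-0.04,0,0,0,0,0.085],[0.0015,-0.04,0,0,0,0,0.085],[0.0015,-0.04,0,0,0,0,0.085],[0.0015,-0.04,0,0,0,0,0.085],[0.0015,-0.04,0,0,0,0,0.085]]' >/dev/null
python3 -m pendant '[[0.0015,-0.04,0,0,0,0,0.085],[0.0015,-0.04,0,0,0,0,0.085],[0.0015,-0.04,0,0,0,0,0.085],[0.0015,-0.04,0,0,0,0,0.085],[0.0015,-0.04,0,0,0,0,0.085],[0.0015,-0.04,0,0,0,0,0.085],[0.0015,-0.04,0,0,0,0,0.085],[0,0,0,0,0,0,0.085],[0,0,0,0,0,0,0.085],[0,0,0,0,0,0,0.085]]'
python3 go.py 543 403.5 50;  python3 - <<'E'
from look import *
T=arm.get_image('top');S=arm.get_image('scene')
print(locate(S,'red',(434,158),'cap'),locate(S,'red',(329,192),'cap'))
E
```

```text
clock: 30.55
position: [540.6, 402.5, 165.2]
ee_rot: [1.0, -0.001, -0.001, 0.001]
contact_force: [0.0, -0.3, 0.4]
gripper_width: 85.1
grasp_force: 0.0
delta tool mm [  2.6  -1.2 115.2] turn deg [ 0.08  0.08 -0.09] clock 30.55
(array([545.8, 404.1]), array([434.7, 156.6]), 0.92) (array([514.6,  29.8]), array([328.7, 191.3]), 0.73)
```

```bash
python3 -m pendant '[[0.002,-0.001,0.02,0,0,0,0.085],[0,0,0.02,0,0,0,0.085],[0,0,0.02,0,0,0,0.085],[0,0,0.02,0,0,0,0.085],[0,0,0.02,0,0,0,0.085],[0,0,0.015,0,0,0,0.085],[0,0,0,0,0,0,0.085],[0,0,0,0,0,0,0.085]]'
python3 -m pendant '[[0,0,0,0,0,0,0.04],[0,0,0,0,0,0,0.04],[0,0,0,0,0,0,0.04],[0,0,0,0,0,0,0.04],[0,0,0,0,0,0,0.04],[0,0,0,0,0,0,0.04],[0,0,0,0,0,0,0.04],[0,0,0,0,0,0,0.04]]'
python3 -m pendant '[[0,0,-0.01,0,0,0,0.04],[0,0,-0.02,0,0,0,0.04],[0,0,-0.02,0,0,0,0.04],[0,0,-0.02,0,0,0,0.04],[0,0,-0.02,0,0,0,0.04],[0,0,-0.01,0,0,0,0.04],[0,0,0,0,0,0,0.04],[0,0,0,0,0,0,0.04]]'; python3 go.py 444 143.5 57
```

```text
clock: 31.45
position: [543.4, 404.4, 51.5]
ee_rot: [1.0, -0.0, 0.0, -0.0]
contact_force: [-0.2, -0.3, 1.2]
gripper_width: 85.3
grasp_force: 0.0
clock: 32.25
position: [543.7, 405.5, 52.6]
ee_rot: [1.0, -0.0, 0.001, -0.001]
contact_force: [-0.7, 0.4, 5.7]
gripper_width: 48.2
grasp_force: 62.6
clock: 33.05
position: [542.3, 404.2, 149.9]
ee_rot: [1.0, -0.001, -0.001, 0.001]
contact_force: [-1.1, -0.8, -2.0]
gripper_width: 48.2
grasp_force: 62.2
delta tool mm [-97.8 260.7  93.3] turn deg [ 0.06  0.1  -0.07] clock 33.05
```

```bash
python3 -m pendant '[[-0.004,0.011,0,0,0,0,0.04],[-0.009,0.024,0,0,0,0,0.04],[-0.009,0.024,0,0,0,0,0.04],[-0.009,0.024,0,0,0,0,0.04],[-0.009,0.024,0,0,0,0,0.04],[-0.009,0.024,0,0,0,0,0.04],[-0.009,0.024,0,0,0,0,0.04],[-0.009,0.024,0,0,0,0,0.04],[-0.009,0.024,0,0,0,0,0.04],[-0.009,0.024,0,0,0,0,0.04],[-0.009,0.024,0,0,0,0,0.04],[-0.004,0.012,0,0,0,0,0.04]]'>/dev/null
python3 -m pendant '[[0,0,0,0,0,0,0.04],[0,0,0,0,0,0,0.04],[0,0,0,0,0,0,0.04]]'
python3 go.py 444 143.5 60;python3 - <<'E'
from look import *
i=arm.get_image('scene')['image'][100:250,260:460,::-1]; cv2.imwrite('pics/r1.png',cv2.resize(i,(640,480)))
E
```

```text
clock: 34.55
position: [445.3, 142.4, 151.0]
ee_rot: [1.0, -0.0, 0.0, -0.0]
contact_force: [0.2, 0.0, -2.3]
gripper_width: 48.2
grasp_force: 62.3
delta tool mm [-1.4 -1.  91. ] turn deg [-0.01 -0.03 -0.01] clock 34.55
```

View pics/r1.png

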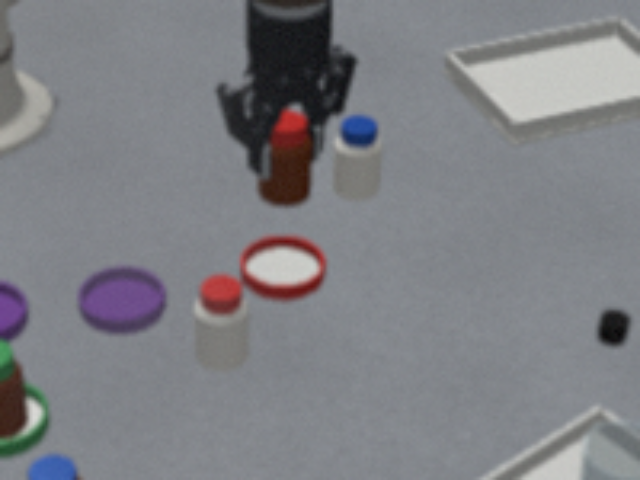

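The red jar hangs upright over its dish (crop jar 287,160; dish 284,267). Lowering.

```bash
python3 -m pendant '[[-0.001,-0.001,0.015,0,0,0,0.04],[0,0,0.02,0,0,0,0.04],[0,0,0.02,0,0,0,0.04],[0,0,0.015,0,0,0,0.04],[0,0,0.01,0,0,0,0.04],[0,0,0.009,0,0,0,0.04],[0,0,0,0,0,0,0.04],[0,0,0,0,0,0,0.04],[0,0,0,0,0,0,0.04]]'| grep -E 'pos|cont'
python3 -m pendant '[[0,0,0.0015,0,0,0,0.04],[0,0,0,0,0,0,0.04]]' | grep -E 'pos|cont'
python3 -m pendant '[[0,0,0.001,0,0,0,0.04],[0,0,0,0,0,0,0.04]]' | grep -E 'pos|cont'
```

```text
position: [444.3, 143.1, 62.7]
contact_force: [-0.2, 0.2, -2.1]
position: [443.9, 142.8, 60.8]
contact_force: [-0.6, 0.8, -2.3]
position: [443.7, 142.7, 59.5]
contact_force: [-0.8, -0.1, -3.1]
```

```bash
python3 -m pendant '[[0,0,0.001,0,0,0,0.04],[0,0,0,0,0,0,0.04]]'| grep -E 'pos|cont'
python3 -m pendant '[[0,0,0.001,0,0,0,0.04],[0,0,0,0,0,0,0.04]]' | grep -E 'pos|cont'
python3 -m pendant '[[0,0,0.0007,0,0,0,0.04],[0,0,0,0,0,0,0.04]]' | grep -E 'pos|cont'
python3 -m pendant '[[0,0,0.0005,0,0,0,0.04],[0,0,0,0,0,0,0.04]]' | grep -E 'pos|cont'
```

```text
position: [443.7, 142.7, 58.4]
contact_force: [-0.5, -0.0, -0.8]
position: [443.7, 142.6, 57.4]
contact_force: [-0.9, 0.2, -1.3]
position: [443.7, 142.7, 56.7]
contact_force: [0.1, 0.4, -1.6]
position: [443.8, 142.7, 56.6]
contact_force: [-1.2, -0.8, 2.2]
```

```bash
python3 -m pendant '[[0,0,0,0,0,0,0.04],[0,0,0,0,0,0,0.052],[0,0,0,0,0,0,0.06],[0,0,0,0,0,0,0.07],[0,0,0,0,0,0,0.085],[0,0,0,0,0,0,0.085],[0,0,0,0,0,0,0.085],[0,0,0,0,0,0,0.085]]'| grep -E 'pos|cont|wid'
python3 -m pendant '[[0,0,-0.01,0,0,0,0.085],[0,0,-0.02,0,0,0,0.085],[0,0,-0.02,0,0,0,0.085],[0,0,-0.03,0,0,0,0.085],[0,0,-0.03,0,0,0,0.085],[0,0,-0.03,0,0,0,0.085],[0,0,0,0,0,0,0.085],[0,0,0,0,0,0,0.085]]'| grep -E 'clo|pos|cont'
python3 - <<'E'
from look import *
i=arm.get_image('scene')['image'][110:290,150:420,::-1]; cv2.imwrite('pics/end.png',cv2.resize(i,(800,533)))
E
```

```text
position: [443.8, 142.7, 56.3]
contact_force: [-0.5, -0.0, -0.1]
gripper_width: 85.1
clock: 38.3
position: [443.7, 142.8, 197.4]
contact_force: [-0.7, 0.6, -0.9]
```

View pics/end.png

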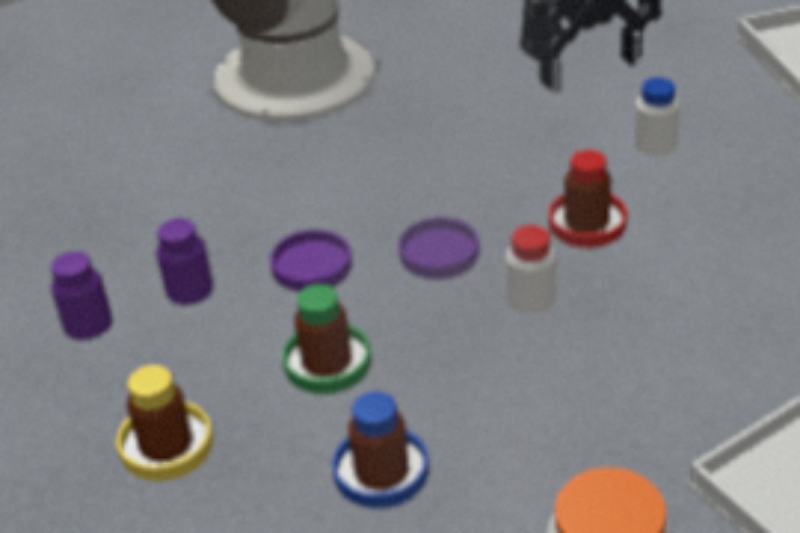

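All four amber jars stand upright in their own dishes: crop green (323,335), blue (380,445), yellow (162,420) and red (588,195). The powder jars are still in place and the gripper is clear, so I'm handing in.

```bash
python3 -c "
from bench import arm
print(arm.job_done())"
```

```text
the job is handed in; nothing more can be done
None
```

I placed the four amber jars upright in their matching dishes in the order green, blue, yellow, red, left the powder jars and purple look-alikes alone, and handed the job in at about 38 s on the robot's clock.

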